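# Cure a bonded watch glass

### The job

First swing the red-knobbed hook on the light-curing box all the way round until it rests in its catch on the lid. Then lift the black-handled paddle with the bonded watch glass out of its wooden stand, lower its blade upright through the slot in the lid until the orange band is level with the slot, and finish while still holding it there in the gripper, hanging clear of the floor of the box and not pressed hard against the slot. Do not disturb the tape roll, the steel die or the blue cap.

Things in the scene. Friction and masses are not known exactly. Their poses are not given: they have to be found in the camera images.
- curing_box: grey light-curing box fixed to the bench, 120 (x) x 180 (y) x 80 (z) mm, aluminium lid on top, amber pane in front. Origin: centre of its underside; x to its back, y to its left, z up. Inner floor 6 mm above the bench, lid 8 mm thick, lid top 80 mm above the bench. The lid is closed and does not move.
- slot (a point): centre of the slot in the lid, at lid-top height. The slot is 8 mm (box x) by 26 mm (box y), goes straight through the lid, with a 3 mm chamfer round its mouth; axes as the box.
- hook_knob (a point): centre of the upright red knob at the end of the swing hook: a cylinder 12 mm across and 24 mm tall. Grip or push it. The knob stands on the flat steel hook arm, whose top is 12 mm below this point; it keeps its height as the hook swings level, on a radius of 68 mm about hook_pivot.
- hook_pivot (a point): point on the vertical hinge axis of the hook, at the height of the knob's centre; it stands over the bracket on the right wall of the box.
- hook (a joint): angle of the hook (rad). 0: at its stop in the catch, arm along the box's +y over the lid; positive is open, counter-clockwise from above; about 1.57: arm points to the box's -x, away from the lid. Range 0 to 1.7. A stiff hinge (about 1 N at the knob): it stays where it is left. The catch on the lid is a small steel bracket that rises 15 mm above the lid, 38 mm from the pivot (the knob is 30 mm farther out).
- paddle_handle (a point): centre of the black handle of the loose paddle, to be gripped: 14 mm thick (x) by 34 mm wide (y) by 42 mm tall. Below it the flat steel blade, 6 mm (x) by 24 mm (y), reaches down to the foot, which is 86 mm below this point; the handle's lower face is 65 mm above the foot. The paddle is symmetric under a half turn about z. Weight about 60 g.
- paddle_foot (a point): centre of the lower end of the paddle's blade. The orange band round the blade is 10 mm tall, its middle 45 mm above this point. Axes as paddle_handle.
- stand: wooden block fixed to the bench, 50 (x) x 70 (y) x 40 (z) mm, in which the paddle stands upright in a slot 8 x 26 mm and 30 mm deep. Origin: centre of its underside.
- tape_roll: bystander: loose beige tape roll, 52 mm across, 18 mm tall; origin at the centre of its underside
- press_die: bystander: loose round steel pressing die, 42 mm across, 12 mm tall; origin at the centre of its underside
- blue_cap: bystander: loose blue round cap, 34 mm across, 20 mm tall; origin at the centre of its underside
Not all that is in view belongs to the job. Of the things that look like the curing_box, the larger one is meant.

How it is judged:
By the outcome, as a careful person would: the job done as asked, in the order asked, and still so for the second after the job is handed in, while the arm keeps its last pose, push and grip.
It also fails if it takes over 64 s, if anything falls off the work surface, if the arm or the gripper's body presses on something with over 40 N, if the wrist force passes 120 N, or if a joint passes its speed limit or range.

### The arm

A 6-joint arm with a two-finger parallel gripper is mounted at the origin on a cart in front of the work surface, level with it; the furniture and walls round the work are solid. World frame = base frame: x ahead of the robot, y to its left, z up, the work surface at z = 0. Lengths are in m, angles in degrees, forces in N, time in s.
With the tool pointing down it reaches from about 0.25 to 0.725 m from the base axis. Payload 9.7 kg.
Tool frame: the origin (TCP) lies on the centre line of the jaws, within the pads' length; the fingertips stand bot.nose_length ahead of it and the grasp point (between the pads) lies 11 mm behind it (bot.nose_length is the distance from the TCP to the fingertips, in m); z points along the fingers, y is the line along which they close (so a half turn about z gives the same grasp; the last joint's range is limited). The gripper opens to 85 mm and grips with 20 to 120 N. Pads are 22 mm wide; open, the fingers measure 114 mm over their backs; the gripper's body (76 mm by 85 mm) begins 54 mm behind the grasp point. The pads swing forward as they close: fully open they stand 13 mm farther back than shut.
Start: joints at [-74.37, 4.979, 10.078, 95.1, 0, 90], TCP at [0.148, -0.53, 0.239] pointing down, gripper open.
Joint ranges: [-179.16, 179.16], [-48.56, 103.87], [-65.8, 70.77], [-126.05, 130.52], [-82.76, 87.17], [-180, 180]. Speed limits (degrees/s): [127.2, 127.2, 147.25, 180, 180, 180].

### API

Orientations are given as [roll, pitch, yaw] about the fixed x, y, z axes, in that order (R = Rz(yaw) Ry(pitch) Rx(roll)).
In Python, from workcell import bot gives the robot as it stands. The module is installed in compiled form; this text tells all that it offers.
- The arm moves only by the shell command python3 -m inch 'ROWS' [OPENING] [FORCE]. ROWS is JSON, a list of rows, each a list of 4 numbers: the shift along the world's x, y, z in cm, then the turn about the world's z in degrees. A call has exactly 8 rows; each row is the pose to reach, as a shift and turn from the pose commanded when the call began; what a row does not reach only later rows make up. A row lasts 1/8 s, in which the tool goes at most 62.5 mm and 10.7 degrees, less where a joint would pass 70% of its speed; a pose out of reach is approached as far as the arm can. A call with a gripper value outside its range is refused whole. OPENING is the finger opening in cm, from 0 to 8.54, set as the call begins (- or left out, the last holds). The fingers move at their own pace and stop on an object; FORCE is the grip in N (left out, the last holds). Time passes only in rows, so rows that repeat a pose let the fingers close, or fill a call up. It gives the time, the measured TCP pose, the force, the opening and the grip force at its end, in the units of the state.
- bot.get_obs(): the state, without advancing time (a new reading comes with each control period).
- bot.camera(name): name is "scene" or "top" or "wrist"; returns a dict with "img" (420x560x3 uint8, red, green, blue), "fovy" (degrees; the focal length in pixels is half the picture's height over the tangent of half this angle, whatever the lens; pixels are square), "cx", "cy" (the principal point, pixels), "dist" ([k1, k2, p1, p2, k3] as OpenCV has them; the pictures are not rectified), "R" (3x3) and "t" (3): a world point X has camera coordinates R X + t; the wrist camera has in their place "mount" (4x4, takes a point from camera to tool coordinates, whose origin is the TCP and whose axes are the flange's). Camera axes: x right, y down, z forward; pixel columns grow to the right and rows downward; lengths in m; the calibration is good to about 2 mm. A picture is of the moment at which its call begins: read the wrist's pose just before it. There is no depth.
- bot.job_done(): hands the job in; it is judged then, once.
Trained networks look in a picture, given as the dict that the camera call returned (one of the last four; its "shot" number tells which), for a name from the list of things; names that differ only in an ending like _2 or _b are one class to them, and where a whole thing is asked for, a point or a joint stands for the part that bears it (a point fixed in the world has none). Each returns a list of dicts, best first, with "score" (0 to 1); they miss things now and then, are a little off and sometimes report something else, mostly with a low value. They report only what shows in the picture. A call takes as long as a camera call. They do not tell look-alikes from the thing itself.
- bot.find_in(thing, picture): "point" ([column, row] in pixels, amid what is visible of it).
- bot.landmark_of(thing, picture): "point" ([column, row] in pixels: a listed point, or the origin of a listed thing).
The state is a dict: "time": time; "q": joint angles; "qd": joint speeds; "joint_efforts": joint torques, N m; "ee_pos": TCP position; "tcp_rot": TCP orientation; "wrist_force": force on the tool from outside, world axes, zero at the start; "torque": the same for the moment, N m; "opening": finger opening in m; "grasp_force": force on a finger pad.
Only numpy, scipy, OpenCV 4.12 (cv2) and the standard library are available. Lean on these libraries where they do the work, as an engineer would, in place of code of your own. Each camera call takes 0.05 s, during which the arm holds its last target. There are 200 camera calls.

## Working session

There is one attempt and no reset: what is moved stays moved. The work goes in short steps, Python scripts to look and compute and a shell command to move; the robot and the scene stay as the last step left them, time stands still between calls to the robot, and variables do not carry over. Pictures are saved under pics/ and viewed, at most 12 in all, crops included, and the job is handed in when it is done.

```bash
mkdir -p pics
cat > h.py <<'E'
import numpy as np, cv2
from workcell import bot
from scipy.spatial.transform import Rotation as Ro
def cam(n):
    o=bot.get_obs(); p=bot.camera(n)
    f=p["img"].shape[0]/2/np.tan(np.radians(p["fovy"])/2)
    K=np.array([[f,0,p["cx"]],[0,f,p["cy"]],[0,0,1]]); D=np.array(p["dist"],float)
    if "mount" in p:
        T=np.eye(4); T[:3,:3]=Ro.from_euler("xyz",o["tcp_rot"],degrees=True).as_matrix(); T[:3,3]=o["ee_pos"]
        M=np.linalg.inv(T@np.array(p["mount"])); R,t=M[:3,:3],M[:3,3]
    else: R,t=np.array(p["R"]),np.array(p["t"])
    return p,(K,D,R,t)
def ray(c,px):
    K,D,R,t=c; u=cv2.undistortPointsIter(np.array([[px]],float),K,D,None,None,(3,50,1e-9))[0,0] if hasattr(cv2,'undistortPointsIter') else cv2.undistortPoints(np.array([[px]],float),K,D)[0,0]
    d=R.T@np.array([u[0],u[1],1]); return -R.T@t,d/np.linalg.norm(d)
def onz(c,px,z):
    o,d=ray(c,px); return o+d*(z-o[2])/d[2]
def tri(l):
    A=np.zeros((3,3));b=np.zeros(3)
    for c,px in l:
        o,d=ray(c,px);P=np.eye(3)-np.outer(d,d);A+=P;b+=P@o
    x=np.linalg.solve(A,b); return x,[round(float(np.linalg.norm(np.cross(ray(c,px)[1],x-ray(c,px)[0]))*1000),1) for c,px in l]
def proj(c,X):
    K,D,R,t=c; return cv2.projectPoints(np.array(X,float).reshape(-1,1,3),cv2.Rodrigues(R)[0],t,K,D)[0][:,0]
def save(n,im): cv2.imwrite("pics/"+n+".png",cv2.cvtColor(im,cv2.COLOR_RGB2BGR))
E
python3 - <<'E'
from h import *
print(bot.nose_length, bot.get_obs())
C={}
for n in("scene","top"):
    p,c=cam(n);save(n+"0",p["img"]);print(n,(-c[2].T@c[3]).round(3))
    for th in["curing_box","slot","hook_knob","hook_pivot","paddle_handle","paddle_foot","stand","tape_roll","press_die","blue_cap"]:
        print(th,[(np.round(r["point"],1).tolist(),round(r["score"],2)) for r in bot.landmark_of(th,p)[:3]])
E
```

```text
0.008 {'time': 0.0, 'q': array([-7.43691057e+01,  5.01137385e+00,  1.00329628e+01,  9.51017761e+01,
        2.15999553e-03,  9.00001216e+01]), 'qd': array([0.11243719, 0.06356791, 0.0124409 , 0.05977083, 0.02816035,
       0.08206282]), 'joint_efforts': array([ 1.95059176e-03, -5.20400262e+01,  4.64795959e+01,  1.68499374e-02,
        1.86722568e-04, -4.01378003e-06]), 'ee_pos': array([ 0.14813595, -0.52942222,  0.2385671 ]), 'tcp_rot': array([-1.79919813e+02, -2.15982324e-03,  1.56307697e+01]), 'wrist_force': array([-0.11929663, -0.34941009,  0.24270067]), 'torque': array([-0.02262806,  0.01274993,  0.00731179]), 'grasp_force': 0.0, 'opening': 0.08514386110972767}
scene [-0.257  0.789  0.661]
curing_box [([304.4, 236.6], 0.7)]
slot [([294.8, 219.5], 0.56), ([163.4, 304.5], 0.25)]
hook_knob [([347.9, 203.1], 0.43)]
hook_pivot [([328.1, 197.3], 0.95)]
paddle_handle [([157.8, 268.9], 0.93)]
paddle_foot [([165.5, 306.7], 0.76)]
stand [([164.2, 306.3], 0.85), ([293.8, 217.5], 0.59), ([327.7, 195.4], 0.44)]
tape_roll [([247.5, 264.0], 0.78)]
press_die [([232.7, 222.5], 0.46)]
blue_cap [([287.3, 206.3], 0.66)]
top [ 0.289 -0.172  1.556]
curing_box [([414.1, 259.3], 0.61), ([286.8, 240.0], 0.55)]
slot [([412.6, 251.0], 0.84), ([278.4, 228.6], 0.62), ([223.8, 231.0], 0.35)]
hook_knob [([430.7, 256.1], 0.48), ([320.3, 252.8], 0.42)]
hook_pivot [([322.9, 237.1], 0.73), ([443.5, 256.5], 0.67)]
paddle_handle [([139.1, 221.5], 0.62)]
paddle_foot [([144.3, 226.2], 0.43)]
stand [([146.5, 223.4], 0.86)]
tape_roll [([223.1, 231.2], 0.69)]
press_die [([272.3, 165.4], 0.48)]
blue_cap [([325.4, 185.1], 0.51)]
```

View pics/scene0.png

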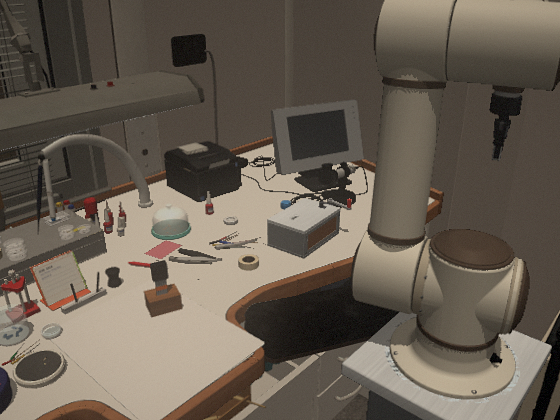

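View pics/top0.png

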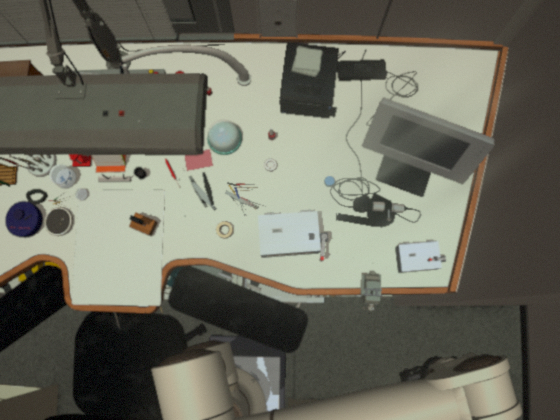

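Run:
```python
from h import *
_,s=cam("scene");_,t=cam("top")
for n,a,b in[("box",(304.4,236.6),(286.8,240)),("slot",(294.8,219.5),(278.4,228.6)),("knob",(347.9,203.1),(320.3,252.8)),("pivot",(328.1,197.3),(322.9,237.1)),("handle",(157.8,268.9),(139.1,221.5)),("foot",(165.5,306.7),(144.3,226.2)),("stand",(164.2,306.3),(146.5,223.4)),("tape",(247.5,264),(223.1,231.2)),("die",(232.7,222.5),(272.3,165.4)),("cap",(287.3,206.3),(325.4,185.1))]:
    x,e=tri([(s,a),(t,b)]);print(n,x.round(4),e)
```

```text
box [ 0.5085 -0.1751  0.013 ] [3.2, 3.2]
slot [ 0.531  -0.152   0.0677] [1.9, 1.9]
knob [ 0.4522 -0.279   0.0977] [6.4, 6.4]
pivot [ 0.5082 -0.2807  0.0972] [4.4, 4.4]
handle [0.5465 0.2737 0.0965] [7.0, 7.0]
foot [0.5422 0.2776 0.0038] [0.7, 0.7]
stand [ 0.5529  0.2734 -0.0027] [0.1, 0.1]
tape [0.5327 0.0253 0.0053] [1.7, 1.7]
die [ 0.7514 -0.1265 -0.0038] [0.8, 0.8]
cap [ 0.6837 -0.2983  0.0117] [1.4, 1.4]
```

The scene picture shows the box at about (304,225) with the red knob at (349,203), so the hook is open toward the robot. The paddle stands in its wooden block at (160,285). The top picture shows the large box at (290,235) and its smaller look-alike at (420,257). I'll move in for a close look.

```bash
python3 -m inch '[[3,4,2,-2],[7,8,4,-4],[11,12,6,-6],[15,16,8,-8],[19,20,8,-10],[23,24,8,-12],[26,27,8,-13],[26,27,8,-13]]'
python3 - <<'E'
from h import *
p,c=cam("wrist");save("w1",p["img"]);print((-c[2].T@c[3]).round(3))
for th,z in[("curing_box",0),("slot",.08),("hook_knob",.104),("hook_pivot",.104)]:
    print(th,[(np.round(r["point"],1).tolist(),round(r["score"],2),onz(c,r["point"],z).round(4)) for r in bot.landmark_of(th,p)[:3]])
E
```

```text
time: 2.2
ee_pos: [0.4097, -0.2578, 0.3191]
tcp_rot: [-180.0, 0.0, 2.8]
wrist_force: [-0.7, -0.4, -0.6]
opening: 0.0858
grasp_force: 0.0
[ 0.488 -0.254  0.453]
curing_box [([503.9, 144.7], 0.85, array([ 0.4535, -0.5851,  0.    ])), ([232.4, 79.5], 0.71, array([ 0.5187, -0.1858,  0.    ]))]
slot [([185.1, 62.5], 0.58, array([ 0.5295, -0.145 ,  0.08  ]))]
hook_knob [([300.8, 149.5], 0.96, array([ 0.4422, -0.2775,  0.104 ])), ([551.7, 159.8], 0.41, array([ 0.4487, -0.5756,  0.104 ]))]
hook_pivot [([311.3, 86.4], 0.72, array([ 0.5088, -0.2842,  0.104 ]))]
```

View pics/w1.png

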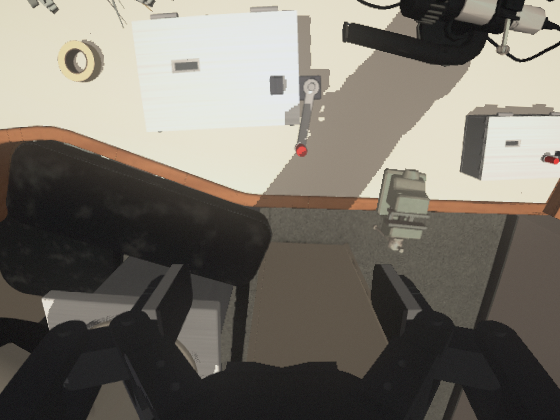

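The wrist picture shows the lid with corners near (134,22), (147,131), (299,123) and (297,11). The slot is at (186,65), the pivot at (311,87), the knob at (302,150), and the catch is the dark bracket at (280,85).

Run:
```python
from h import *
p,c=cam("wrist");_,s=cam("scene");_,t=cam("top")
for px in[(134,22),(147,131),(299,123),(297,11)]: print(onz(c,px,.08).round(4))
im=p["img"].astype(int);m=((im[...,0]>120)&(im[...,1]<70)&(im[...,2]<80)).astype(np.uint8)
n,l,st,ce=cv2.connectedComponentsWithStats(m);print([(ce[i].round(1),st[i]) for i in range(1,n) if st[i,4]>15])
for n,w,a,b in[("knob",(300.8,149.5),(347.9,203.1),(320.3,252.8)),("pivot",(311.3,86.4),(328.1,197.3),(322.9,237.1))]:
    print(n,tri([(c,w),(s,a),(t,b)]),tri([(c,w),(s,a)]))
```

```text
[ 0.5691 -0.0925  0.08  ]
[ 0.4514 -0.1001  0.08  ]
[ 0.4671 -0.278   0.08  ]
[ 0.5844 -0.2692  0.08  ]
[(array([554.2, 157.2]), array([552, 155,   6,   5,  22], dtype=int32))]
knob (array([ 0.44711595, -0.27820267,  0.1012143 ]), [7.8, 3.4, 10.5]) (array([ 0.44152305, -0.27904378,  0.10020535]), [2.6, 2.6])
pivot (array([ 0.50837292, -0.28393678,  0.09606976]), [4.4, 6.2, 3.8]) (array([ 0.51096173, -0.28530367,  0.09534173]), [4.8, 4.8])
```

```bash
python3 -m inch '[[0.5,-0.5,-3,0],[1,-1,-6,0],[2,-1.5,-9,0],[3,-2,-12,0],[3.2,-2,-13,0],[3.2,-2,-13,0],[3.2,-2,-13,0],[3.2,-2,-13,0]]' 5
python3 - <<'E'
from h import *
p,c=cam("wrist");save("w2",p["img"])
_,s=cam("scene")
for th,z in[("hook_knob",.102),("hook_pivot",.102),("slot",.08)]:
    for r in bot.landmark_of(th,p)[:2]: print(th,np.round(r["point"],1),round(r["score"],2),onz(c,r["point"],z).round(4))
    if th=="hook_knob": k=bot.landmark_of(th,p)[0]["point"]; print(tri([(c,k),(s,(347.9,203.1))]))
E
```

```text
time: 3.6
ee_pos: [0.4404, -0.2798, 0.1905]
tcp_rot: [179.9, -0.1, 2.6]
wrist_force: [-0.2, 0.1, 0.3]
opening: 0.0502
grasp_force: 0.0
hook_knob [276.8 213.1] 0.59 [ 0.4416 -0.2764  0.102 ]
(array([ 0.44181929, -0.27599626,  0.10101113]), [0.7, 0.7])
hook_pivot [293.4 121.2] 0.8 [ 0.5088 -0.2851  0.102 ]
slot [107.9  87.1] 0.73 [ 0.5282 -0.1455  0.08  ]
```

View pics/w2.png

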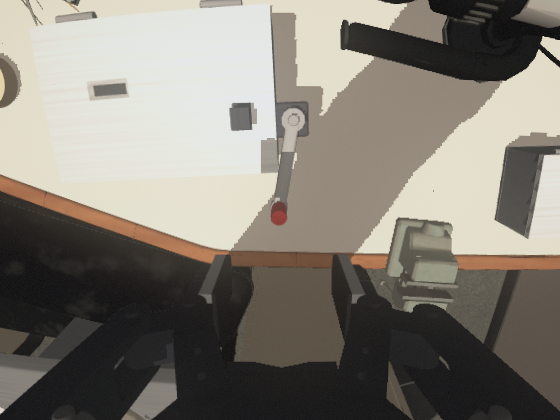

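The knob is at (278,213), centred between the open fingers, and the pivot is at (293,120). I'll descend and grip.

```bash
python3 -m inch '[[0.1,0.3,-3,-8],[0.1,0.3,-6,-8],[0.1,0.3,-7.8,-8],[0.1,0.3,-8.8,-8],[0.1,0.3,-8.8,-8],[0.1,0.3,-8.8,-8],[0.1,0.3,-8.8,-8],[0.1,0.3,-8.8,-8]]' 3
python3 -m inch '[[0,0,0,0],[0,0,0,0],[0,0,0,0],[0,0,0,0],[0,0,0,0],[0,0,0,0],[0,0,0,0],[0,0,0,0]]' 0.6 25
python3 - <<'E'
import numpy as np
r=.068
for c0 in (172.5,):
  for d in np.linspace(0,-78,15):
    a0,a=np.radians([c0,c0+d]); print((100*r*np.array([np.cos(a)-np.cos(a0),np.sin(a)-np.sin(a0)])).round(2),round(d,1))
E
```

```text
time: 4.9
ee_pos: [0.4414, -0.2768, 0.1018]
tcp_rot: [180.0, -0.0, -5.4]
wrist_force: [0.6, 0.9, 0.6]
opening: 0.0299
grasp_force: 0.0
time: 5.9
ee_pos: [0.4412, -0.2767, 0.1014]
tcp_rot: [180.0, -0.0, -5.4]
wrist_force: [-1.1, 0.2, 4.4]
opening: 0.0105
grasp_force: 24.7
[0. 0.] 0.0
[0.12 0.65] -5.6
[0.3  1.29] -11.1
[0.54 1.9 ] -16.7
[0.84 2.49] -22.3
[1.2  3.05] -27.9
[1.6  3.57] -33.4
[2.06 4.04] -39.0
[2.56 4.48] -44.6
[3.1  4.86] -50.1
[3.68 5.18] -55.7
[4.28 5.45] -61.3
[4.91 5.66] -66.9
[5.55 5.81] -72.4
[6.21 5.89] -78.0
```

Opening stopped at 10.5 mm on the knob with 25 N of grip. Now the first half of the swing.

```bash
python3 -m inch '[[0.12,0.65,0,-5.6],[0.3,1.29,0,-11.1],[0.54,1.9,0,-16.7],[0.84,2.49,0,-22.3],[1.2,3.05,0,-27.9],[1.6,3.57,0,-33.4],[2.06,4.04,0,-39],[2.06,4.04,0,-39]]'
```

```text
time: 6.9
ee_pos: [0.4055, -0.3065, 0.1008]
tcp_rot: [-177.0, 0.2, -38.7]
wrist_force: [0.6, -0.2, 1.4]
opening: 0.0061
grasp_force: 0.0
```

Run:
```python
from h import *
for i in range(2):
    p,c=cam("wrist");o=bot.get_obs();print({k:np.round(o[k],3) for k in("time","q","qd","ee_pos","tcp_rot","wrist_force","opening","grasp_force","joint_efforts")})
save("w3",p["img"])
```

```text
{'time': np.float64(6.95), 'q': array([-38.728,  -0.987, -11.4  ,  79.789,   2.972, 179.945]), 'qd': array([ 1.698, -0.024,  0.242,  0.019,  0.604,  0.02 ]), 'ee_pos': array([ 0.405, -0.307,  0.101]), 'tcp_rot': array([-177.028,    0.199,  -38.673]), 'wrist_force': array([-0.792, -0.555, -0.763]), 'opening': np.float64(0.006), 'grasp_force': np.float64(0.0), 'joint_efforts': array([ 8.9700e-01, -4.5478e+01,  4.6970e+01, -8.9000e-02,  5.0700e-01,
       -1.0000e-03])}
{'time': np.float64(7.0), 'q': array([-38.654,  -0.982, -11.384,  79.788,   3.008, 179.944]), 'qd': array([1.3  , 0.127, 0.219, 0.038, 0.637, 0.068]), 'ee_pos': array([ 0.406, -0.306,  0.101]), 'tcp_rot': array([-176.992,    0.188,  -38.598]), 'wrist_force': array([ 0.105, -0.024, -0.155]), 'opening': np.float64(0.006), 'grasp_force': np.float64(0.0), 'joint_efforts': array([ -1.077, -45.707,  46.664,   0.048,   0.048,   0.   ])}
```

View pics/w3.png

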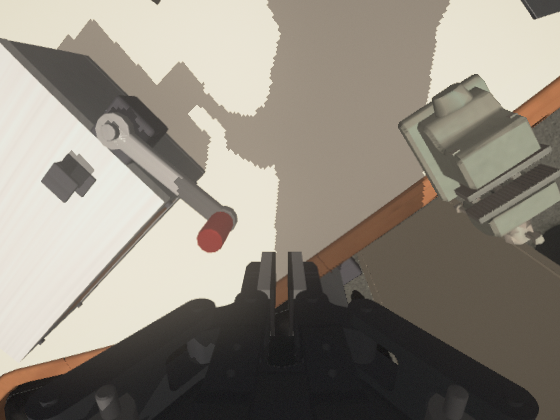

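Joint 6 hit its +180° limit while turning clockwise, so the hand left the knob. The hook is barely moved: the knob is at (212,238) and the fingers are beside it. I'll retreat up and turn the other way, so the final yaw is about +95.

```bash
python3 -m inch '[[-5,-7,3,0],[-5,-7,8,5],[-5,-7,9,15],[-5,-7,9,25],[-5,-7,9,35],[-5,-7,9,45],[-5,-7,9,55],[-5,-7,9,65]]' 4
```

```text
time: 8.0
ee_pos: [0.3571, -0.3752, 0.1911]
tcp_rot: [-176.9, 0.2, 26.9]
wrist_force: [-0.6, 0.2, -0.7]
opening: 0.04
grasp_force: 0.0
```

The commanded pose kept a 3° tilt from hitting the limit. I'll turn toward the opposite limit in free air. By symmetry that should cancel it, and it leaves a usable wrist range (yaw 275 is the same grasp as 95).

```bash
python3 -m inch '[[0,0,0,10.5],[0,0,0,21],[0,0,1,31.5],[0,0,2,42],[0,0,3,52.5],[0,0,3,63],[0,0,3,73.5],[0,0,3,84]]'
python3 -m inch '[[0,0,0,10.5],[0,0,0,21],[0,0,0,31.5],[0,0,0,42],[0,0,0,52.5],[0,0,0,63],[0,0,0,73.5],[0,0,0,84]]'
python3 -m inch '[[0,0,0,10.5],[0,0,0,21],[0,0,0,31.5],[0,0,0,42],[0,0,0,52.5],[0,0,0,63],[0,0,0,73.5],[0,0,0,84]]'
python3 -c "
from workcell import bot
o=bot.get_obs();print(o['q'].round(2),o['tcp_rot'].round(2))"
```

```text
time: 9.0
ee_pos: [0.3571, -0.3752, 0.2211]
tcp_rot: [-176.9, 0.1, 110.9]
wrist_force: [-0.6, 0.6, -0.5]
opening: 0.0398
grasp_force: 0.0
time: 10.0
ee_pos: [0.3571, -0.3752, 0.2211]
tcp_rot: [-177.0, 0.1, -165.1]
wrist_force: [0.6, -0.5, 0.3]
opening: 0.0399
grasp_force: 0.0
time: 11.0
ee_pos: [0.3571, -0.3752, 0.2211]
tcp_rot: [-177.0, 0.2, -81.1]
wrist_force: [1.0, 0.0, 0.0]
opening: 0.0398
grasp_force: 0.0
[ -47.82   -1.34    1.53   91.33    2.62 -146.67] [-1.7697e+02  1.6000e-01 -8.1110e+01]
```

```bash
python3 -m inch '[[0,0,0,10],[0,0,0,20],[0,0,0,30],[0,0,0,34],[0,0,0,39],[0,0,0,44],[0,0,0,50],[0,0,0,50]]'
python3 -c "
from workcell import bot
o=bot.get_obs();print(o['q'].round(2),o['tcp_rot'].round(2))"
```

```text
time: 12.0
ee_pos: [0.4086, -0.3073, 0.2211]
tcp_rot: [-179.9, 0.3, -37.0]
wrist_force: [0.3, -0.1, 0.1]
opening: 0.0403
grasp_force: 0.0
[-3.6980e+01 -3.7000e-01  2.5300e+00  9.3220e+01  6.0000e-02 -1.7994e+02] [-179.94    0.31  -37.04]
```

The tilt is gone. Now I'll re-measure the knob.

```bash
cat > k.py <<'E'
from h import *
p,c=cam("wrist");o=bot.get_obs()
for th,z in[("hook_knob",.101),("hook_pivot",.101),("slot",.08)]:
    for r in bot.landmark_of(th,p)[:2]: print(th,np.round(r["point"],1),round(r["score"],2),onz(c,r["point"],z).round(4))
print(o["ee_pos"].round(4),o["tcp_rot"].round(1),o["q"].round(1)[[0,5]])
E
python3 k.py
```

```text
hook_knob [248.1 176.7] 0.92 [ 0.4422 -0.2982  0.101 ]
hook_pivot [184.6 123. ] 0.64 [ 0.5065 -0.2854  0.101 ]
slot [ 69.3 196.3] 0.9 [ 0.5282 -0.1468  0.08  ]
[ 0.4085 -0.3075  0.2212] [-179.9    0.3  -37.1] [ -37.  -179.9]
```

```bash
python3 -m inch '[[2,0.6,-2,-5],[3.4,0.95,-5,-10],[3.4,0.95,-8,-10],[3.4,0.95,-11,-10],[3.4,0.95,-11.8,-10],[3.4,0.95,-11.8,-10],[3.4,0.95,-11.8,-10],[3.4,0.95,-11.8,-10]]'
python3 -m inch '[[0,0,0,0],[0,0,0,0],[0,0,0,0],[0,0,0,0],[0,0,0,0],[0,0,0,0],[0,0,0,0],[0,0,0,0]]' 0.6 25
python3 - <<'E'
import numpy as np
r=.068
for i,d in enumerate(np.linspace(0,-97.5,17)):
    a0,a=np.radians([191,191+d]); print((100*r*np.array([np.cos(a)-np.cos(a0),np.sin(a)-np.sin(a0)])).round(2),round(d,1),round(-38.5*i/16,1))
E
```

```text
time: 13.2
ee_pos: [0.4418, -0.3, 0.1044]
tcp_rot: [-179.9, 0.2, -47.3]
wrist_force: [-0.6, -0.4, 0.1]
opening: 0.0399
grasp_force: 0.0
time: 14.2
ee_pos: [0.4433, -0.2996, 0.1039]
tcp_rot: [-179.8, 0.1, -47.2]
wrist_force: [9.3, 1.1, -1.7]
opening: 0.0107
grasp_force: 25.2
[0. 0.] 0.0 -0.0
[-0.1   0.72] -6.1 -2.4
[-0.12  1.44] -12.2 -4.8
[-0.07  2.16] -18.3 -7.2
[0.06 2.87] -24.4 -9.6
[0.26 3.56] -30.5 -12.0
[0.54 4.23] -36.6 -14.4
[0.89 4.87] -42.7 -16.8
[1.3  5.46] -48.8 -19.2
[1.77 6.01] -54.8 -21.7
[2.3 6.5] -60.9 -24.1
[2.88 6.94] -67.0 -26.5
[3.5  7.31] -73.1 -28.9
[4.15 7.61] -79.2 -31.3
[4.84 7.84] -85.3 -33.7
[5.54 8.  ] -91.4 -36.1
[6.26 8.08] -97.5 -38.5
```

```bash
python3 -m inch '[[-0.1,0.72,0,-2.4],[-0.12,1.44,0,-4.8],[-0.07,2.16,0,-7.2],[0.06,2.87,0,-9.6],[0.26,3.56,0,-12],[0.54,4.23,0,-14.4],[0.89,4.87,0,-16.8],[1.3,5.46,0,-19.2]]'
```

```text
time: 15.2
ee_pos: [0.4531, -0.2445, 0.1037]
tcp_rot: [179.9, 0.4, -66.6]
wrist_force: [-7.6, 1.8, 6.8]
opening: 0.0107
grasp_force: 26.1
```

```bash
python3 -m inch '[[0.47,0.55,0,-2.5],[1,1.04,0,-4.9],[1.58,1.48,0,-7.3],[2.2,1.85,0,-9.7],[2.85,2.15,0,-12.1],[3.54,2.38,0,-14.5],[4.24,2.54,0,-16.9],[4.9,2.6,0,-19]]'
python3 -c "
from workcell import bot
print(bot.get_obs()['wrist_force'])"
```

```text
time: 16.2
ee_pos: [0.5033, -0.2179, 0.1036]
tcp_rot: [-180.0, 0.4, -85.5]
wrist_force: [-2.6, 6.6, 3.5]
opening: 0.0107
grasp_force: 26.0
[-2.60478434  6.61388454  3.46101854]
```

```bash
python3 -m inch '[[0.1,0,0,0],[0.2,0,0,0],[0.3,0,0,0],[0.4,0,0,0],[0.4,0,0,0],[0.4,0,0,0],[0.4,0,0,0],[0.4,0,0,0]]'
```

```text
time: 17.2
ee_pos: [0.504, -0.2177, 0.1034]
tcp_rot: [179.7, 0.5, -85.5]
wrist_force: [-18.4, 7.4, 11.0]
opening: 0.0108
grasp_force: 27.0
```

It's hard against the stop (18 N with under 1 mm of motion). I'll release, rise and check.

```bash
python3 -m inch '[[0,0,0,0],[0,0,0,0],[-0.3,0,0,0],[-0.3,0,2,0],[-0.3,0,5,0],[-0.3,0,9,0],[-1,1.5,13,0],[-2,2.5,14,0]]' 3
python3 k.py
python3 - <<'E'
from h import *
p,c=cam("wrist");save("w4",p["img"])
E
```

```text
time: 18.2
ee_pos: [0.4878, -0.1939, 0.2459]
tcp_rot: [-179.8, 0.2, -85.5]
wrist_force: [0.4, -0.4, -0.1]
opening: 0.0299
grasp_force: 0.0
hook_knob [269.1 164.8] 0.79 [ 0.5014 -0.2198  0.101 ]
hook_knob [268.   87.4] 0.28 [ 0.5067 -0.2852  0.101 ]
hook_pivot [267.5  85.6] 0.95 [ 0.5072 -0.2867  0.101 ]
slot [243.2 227.2] 0.92 [ 0.5242 -0.1493  0.08  ]
[ 0.4868 -0.193   0.2461] [-179.8    0.2  -85.5] [ -21.8 -116.3]
```

View pics/w4.png

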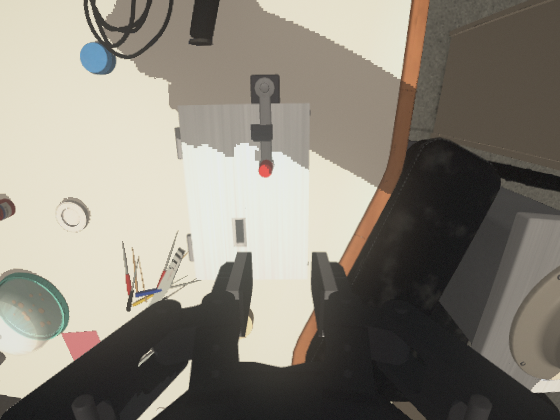

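The hook arm passes through the dark catch at (261,132), with the red knob at (265,170), so it's closed. The slot is at (240,232). Now I'll measure the slot finely and go to the paddle.

```bash
cat > slot.py <<'E'
from h import *
def slot(tag=None):
    p,c=cam("wrist")
    q=proj(c,[.527,-.147,.08])[0].round().astype(int); 
    x0,y0=q-28; g=cv2.cvtColor(p["img"][max(y0,0):y0+56,max(x0,0):x0+56],cv2.COLOR_RGB2GRAY)
    m=(g<80).astype(np.uint8); n,l,st,ce=cv2.connectedComponentsWithStats(m)
    for i in range(1,n):
        if st[i,4]>25: 
            pts=np.argwhere(l==i)[:,::-1]+[max(x0,0),max(y0,0)]
            w=np.array([onz(c,a,.08)[:2] for a in pts.astype(float)])
            ctr,sz,an=cv2.minAreaRect((w*1e4).astype(np.float32)); print("slot",(np.array(ctr)/1e4).round(4),(np.array(sz)/10).round(1),round(an,1),st[i,4])
    return p,c
if __name__=="__main__": slot()
E
python3 slot.py
python3 -m inch '[[0.5,5,1,-3],[1,10,2,-6],[1.5,15,3,-10],[2,20,3,-15],[2.5,25.5,3,-20],[3,31,3,-25],[3.5,37,3,-25],[3.5,43,3,-25]]' 5
python3 - <<'E'
from h import *
p,c=cam("wrist");save("w5",p["img"]);_,s=cam("scene");_,t=cam("top")
for th,z in[("paddle_handle",.096),("paddle_foot",.01),("stand",0)]:
    for r in bot.landmark_of(th,p)[:2]: print(th,np.round(r["point"],1),round(r["score"],2),onz(c,r["point"],z).round(4))
E
```

```text
time: 19.5
ee_pos: [0.5225, 0.2377, 0.2717]
tcp_rot: [180.0, 0.2, -110.5]
wrist_force: [0.9, -0.6, 0.7]
opening: 0.05
grasp_force: 0.0
paddle_handle [274.6 205.1] 0.39 [0.5362 0.2549 0.096 ]
paddle_foot [275.8 203.8] 0.68 [0.5456 0.2792 0.01  ]
stand [277.1 202.4] 0.84 [0.5446 0.2809 0.    ]
stand [273.9 204.9] 0.63 [0.5499 0.2827 0.    ]
```

View pics/w5.png

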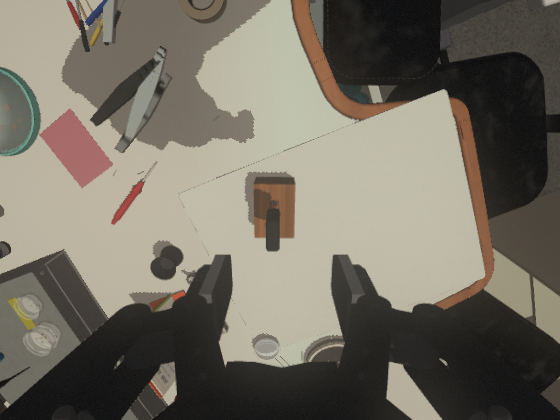

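The wrist picture shows the stand at (275,208) and the black handle from about (273,205) to (273,250), with its thin side across the closing direction. I'll move above it and fit by segmenting.

```bash
python3 -m inch '[[0.5,1,-2,0],[1,2,-4,0],[1.5,3,-6,0],[2.3,4,-8,0],[2.3,4,-8,0],[2.3,4,-8,0],[2.3,4,-8,0],[2.3,4,-8,0]]' 5
python3 - <<'E'
from h import *
p,c=cam("wrist");im=p["img"].copy()
o=bot.get_obs();print(o["ee_pos"].round(4),o["tcp_rot"].round(1))
yaw=np.radians(-20.5);x0=np.array([.546,.279])
R=np.array([[np.cos(yaw),-np.sin(yaw)],[np.sin(yaw),np.cos(yaw)]])
def rect(a,b,z): return [np.r_[x0+R@np.array([i*a/2,j*b/2]),z] for i,j in((-1,-1),(1,-1),(1,1),(-1,1))]
for a,b,z,col in((.05,.07,.04,(0,255,0)),(.014,.034,.117,(255,0,0)),(.014,.034,.075,(255,255,0)),(.05,.07,0,(0,0,255))):
    cv2.polylines(im,[proj(c,rect(a,b,z)).round().astype(int)],True,col,1)
q=proj(c,[*x0,.07])[0].astype(int);y=max(q[1]-120,0);x=q[0]-130
save("w6",cv2.resize(im[y:y+240,x:x+260],None,fx=2.5,fy=2.5,interpolation=cv2.INTER_NEAREST));print(x,y)
for th,z in[("paddle_handle",.096),("paddle_foot",.01),("stand",0)]:
    for r in bot.landmark_of(th,p)[:2]: print(th,np.round(r["point"],1),round(r["score"],2),onz(c,r["point"],z).round(4))
E
```

```text
time: 20.8
ee_pos: [0.5455, 0.2759, 0.1941]
tcp_rot: [-179.9, 0.4, -110.5]
wrist_force: [1.3, -0.1, -0.4]
opening: 0.0504
grasp_force: 0.0
[0.5455 0.2759 0.194 ] [-179.9    0.3 -110.5]
152 83
paddle_handle [276.1 215.9] 0.57 [0.5512 0.279  0.096 ]
paddle_foot [281.7 189. ] 0.9 [0.5476 0.282  0.01  ]
stand [282.6 181.7] 0.97 [0.5448 0.2773 0.    ]
```

View pics/w6.png

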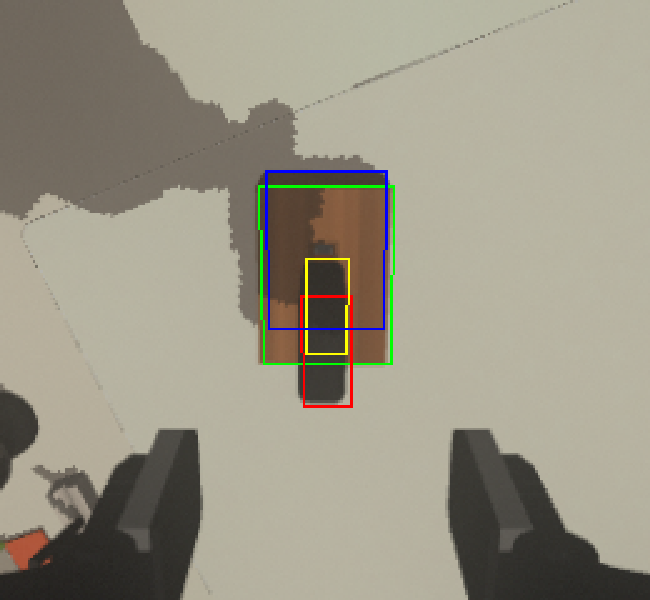

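The overlay matches within about 1 mm (handle centre ≈ 0.5467, 0.2777, yaw -20.5°). Descend and grip.

```bash
python3 -m inch '[[0.12,0.15,-4,0],[0.12,0.15,-7,0],[0.12,0.15,-9,0],[0.12,0.15,-10.7,0],[0.12,0.15,-10.7,0],[0.12,0.15,-10.7,0],[0.12,0.15,-10.7,0],[0.12,0.15,-10.7,0]]' 4
python3 -m inch '[[0,0,0,0],[0,0,0,0],[0,0,0,0],[0,0,0,0],[0,0,0,0],[0,0,0,0],[0,0,0,0],[0,0,0,0]]' 1 40
```

```text
time: 22.0
ee_pos: [0.5469, 0.2776, 0.087]
tcp_rot: [-179.9, 0.3, -110.5]
wrist_force: [0.0, 0.6, -0.7]
opening: 0.04
grasp_force: 0.0
time: 23.0
ee_pos: [0.5467, 0.2775, 0.0865]
tcp_rot: [-179.9, 0.3, -110.5]
wrist_force: [0.9, -0.4, 4.3]
opening: 0.0135
grasp_force: 40.6
```

```bash
python3 -m inch '[[0,0,1,0],[0,0,2.5,0],[0,0,4.5,0],[0,0,7,0],[0,0,10,0],[0,0,13,0],[0,-3,15,2],[0,-7,15,5]]'
python3 -m inch '[[0,-4,0,3],[-0.5,-9,0,6],[-1,-14,0,10],[-1.5,-19,0,14],[-2,-24,0,18],[-2,-28,0,20],[-2,-31,0,20],[-2,-31,0,20]]'
python3 k.py
python3 - <<'E'
from h import *
p,c=cam("wrist");save("w7",p["img"])
E
```

```text
time: 24.0
ee_pos: [0.5469, 0.2075, 0.239]
tcp_rot: [-179.8, 0.4, -105.3]
wrist_force: [0.4, -1.2, -1.0]
opening: 0.0135
grasp_force: 40.1
time: 25.0
ee_pos: [0.5264, -0.1041, 0.237]
tcp_rot: [-179.9, 0.3, -85.6]
wrist_force: [0.6, -0.8, -0.1]
opening: 0.0137
grasp_force: 40.0
hook_knob [286.9 143.8] 0.55 [ 0.5252 -0.1507  0.101 ]
slot [287.9 146.4] 0.75 [ 0.5236 -0.1459  0.08  ]
[ 0.5264 -0.1031  0.2369] [-179.9    0.3  -85.6] [ -11.2 -105.7]
```

View pics/w7.png

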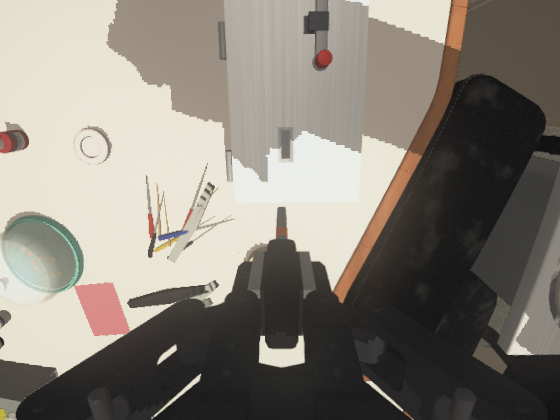

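The paddle is held upright, its foot at about (281,207). The slot is at (286,144), and the lid edges run parallel to the view, so the yaw fits. I'll come closer for the fine fit.

```bash
python3 -m inch '[[0,-0.5,-1,0],[0,-1,-2,0],[0,-1.3,-4,0],[0,-1.3,-6,0],[0,-1.3,-6,0],[0,-1.3,-6,0],[0,-1.3,-6,0],[0,-1.3,-6,0]]'
python3 - <<'E'
from h import *
p,c=cam("wrist");im=p["img"].copy();o=bot.get_obs();e=o["ee_pos"];print(e.round(4),o["tcp_rot"].round(2))
def dr(x0,y,a,b,z,col):
    y=np.radians(y);R=np.array([[np.cos(y),-np.sin(y)],[np.sin(y),np.cos(y)]])
    P=[np.r_[np.array(x0)+R@np.array([i*a/2,j*b/2]),z] for i,j in((-1,-1),(1,-1),(1,1),(-1,1))]
    cv2.polylines(im,[(proj(c,P)*16).round().astype(int)],True,col,1,shift=4)
s=(.5265,-.1465)
dr(s,4.5,.014,.032,.08,(255,0,0));dr(s,4.5,.008,.026,.077,(0,255,0));dr(e[:2],4.5,.006,.024,e[2]-.0768,(255,255,0))
q=proj(c,[*s,.08])[0].astype(int);x,y=q[0]-60,max(q[1]-40,0);print(x,y)
save("w8",cv2.resize(im[y:y+110,x:x+140],None,fx=5,fy=5,interpolation=cv2.INTER_NEAREST))
E
```

```text
time: 26.25
ee_pos: [0.5268, -0.1156, 0.1769]
tcp_rot: [-179.9, 0.3, -85.5]
wrist_force: [0.2, -0.6, -0.6]
opening: 0.0134
grasp_force: 40.0
[ 0.5268 -0.1156  0.1768] [-179.91    0.28  -85.48]
225 131
```

View pics/w8.png

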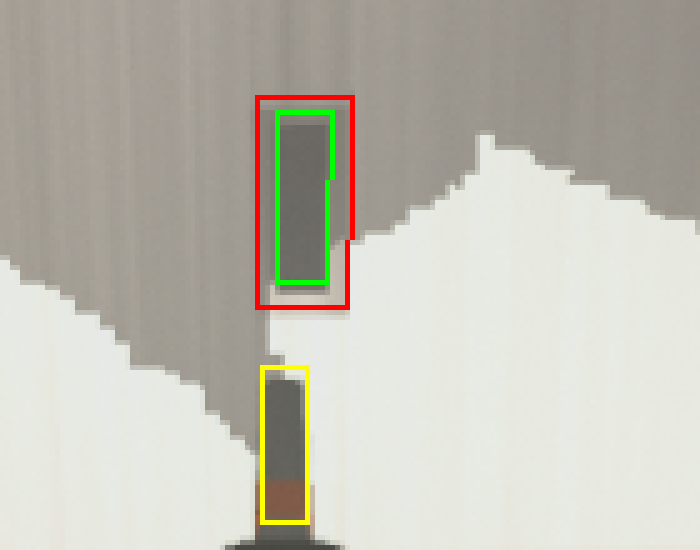

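In the enlarged crop both the slot (dark area centre about (304,207) against the model's (304,197)) and the blade foot (end at y=378 against 368) sit about 1.5 mm off toward +y. The two offsets cancel, so the move is dx ≈ 0, dy ≈ -3.1 cm.

```bash
python3 -m inch '[[0,-0.8,0,0],[0,-1.8,0,0],[0,-2.6,0,0],[-0.03,-3.1,0,0],[-0.03,-3.1,0,0],[-0.03,-3.1,0,0],[-0.03,-3.1,-0.6,0],[-0.03,-3.1,-1,0]]'
python3 -m inch '[[0,0,-0.4,0],[0,0,-0.8,0],[0,0,-1.2,0],[0,0,-1.6,0],[0,0,-2,0],[0,0,-2.2,0],[0,0,-2.2,0],[0,0,-2.2,0]]'
```

```text
time: 27.3
ee_pos: [0.5261, -0.1463, 0.1657]
tcp_rot: [-180.0, 0.3, -85.5]
wrist_force: [0.7, 0.4, -0.6]
opening: 0.013
grasp_force: 40.0
time: 28.3
ee_pos: [0.5263, -0.1466, 0.1444]
tcp_rot: [-179.9, 0.3, -85.5]
wrist_force: [-1.3, 0.3, -1.0]
opening: 0.0132
grasp_force: 40.0
```

No contact forces with the foot about 12 mm below the lid top. Continue to the band level.

```bash
python3 -m inch '[[0,0,-0.5,0],[0,0,-1,0],[0,0,-1.5,0],[0,0,-2,0],[0,0,-2.5,0],[0,0,-3,0],[0,0,-3.25,0],[0,0,-3.25,0]]'
python3 - <<'E'
from h import *
o=bot.get_obs();print(o["wrist_force"],o["torque"],o["ee_pos"])
p,c=cam("wrist");q=proj(c,[.5263,-.1465,.08])[0].astype(int);x,y=q[0]-70,max(q[1]-70,0);print(q)
a=cv2.resize(p["img"][y:y+140,x:x+140],None,fx=4,fy=4,interpolation=cv2.INTER_NEAREST)
s,_=cam("scene");qs=proj(_,[.5263,-.1465,.1])[0].astype(int)
b=cv2.resize(s["img"][qs[1]-20:qs[1]+20,qs[0]-20:qs[0]+20],(240,240),interpolation=cv2.INTER_NEAREST)
im=np.zeros((560,800,3),np.uint8);im[:a.shape[0],:a.shape[1]]=a;im[:240,560:]=b;save("w9",im)
E
```

```text
time: 29.3
ee_pos: [0.5262, -0.1465, 0.1116]
tcp_rot: [-180.0, 0.3, -85.5]
wrist_force: [-0.3, -0.1, -0.1]
opening: 0.0135
grasp_force: 40.0
[-0.29148756 -0.0525763  -0.09886365] [-0.01623153 -0.02407996 -0.01506036] [ 0.52618361 -0.14654071  0.11161104]
[281 247]
```

View pics/w9.png

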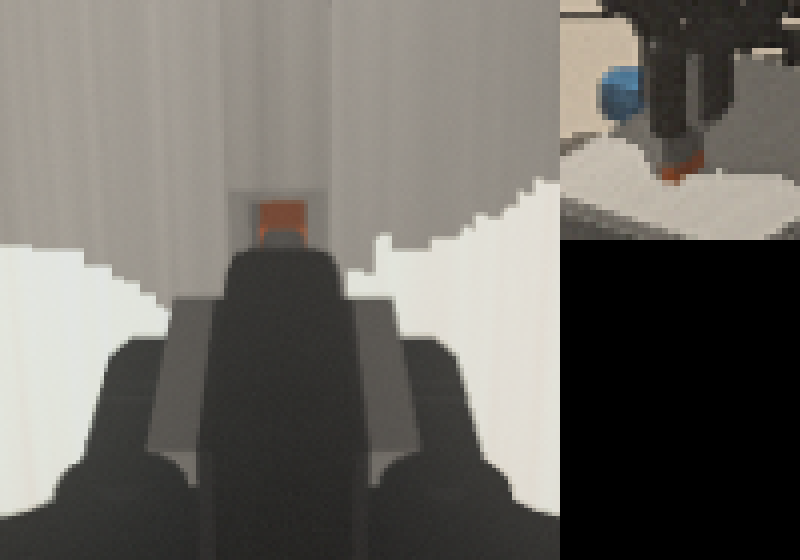

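The blade is in the slot, with the orange band at lid level at about (283,215) in the enlarged crop. It's roughly half above the lid, and contact forces are near zero. Handing in.

```bash
python3 -c "
from workcell import bot
print(bot.job_done())"
```

```text
the job is handed in; nothing more can be done
None
```

I handed the job in at about 29 s of the 64 s allowed: the hook rests in its catch, and the gripper holds the paddle in the slot with the orange band at lid level and almost no contact force. On the first try the wrist hit its joint limit and pushed the hook slightly further open, so I swung it again. The tape roll, die and blue cap were not touched.

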